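Fold out the third leg of the tile-holding stand

ROBOT

A 6-joint arm with a two-finger parallel gripper is mounted at the origin on a cart in front of the work surface, level with it; the furniture and walls round the work are solid. World frame = base frame: x ahead of the robot, y to its left, z up, the work surface at z = 0. Lengths are in mm, angles in degrees, forces in N, time in s.
With the tool pointing down it reaches from about 425 to 950 mm from the base axis. Payload 14.7 kg.
Tool frame: the origin (TCP) lies on the centre line of the jaws, within the pads' length; the fingertips stand 17 mm ahead of it and the grasp point (between the pads) lies 2 mm behind it; z points along the fingers, y is the line along which they close (so a half turn about z gives the same grasp; the last joint's range is limited). The gripper opens to 85 mm and grips with 20 to 120 N. Pads are 22 mm wide; open, the fingers measure 114 mm over their backs; the gripper's body (76 mm by 85 mm) begins 54 mm behind the grasp point. The pads swing forward as they close: fully open they stand 13 mm farther back than shut.
Start: joints at [72.273, 27.513, 91.461, -0, 61.026, -2.67], TCP at [168.836, 627.684, 248.297] pointing down, gripper open.
Joint ranges: [-157.49, 157.49], [-46.99, 117.5], [13.45, 153.17], [-89.5, 269.5], [5.16, 153.95], [-167.48, 167.48]. Speed limits (degrees/s): [108.29, 108.29, 136.94, 172.46, 172.46, 172.46].

INTERFACE

Orientations are given as [roll, pitch, yaw] about the fixed x, y, z axes, in that order (R = Rz(yaw) Ry(pitch) Rx(roll)).
In Python, from workcell import r gives the robot as it stands.
- The arm moves only by the tool drive_tool, never from a script. Its argument "steps" is a list of rows, each a list of 3 entries, a list of its own where there are three numbers: the shift along the tool's x, y, z scaled (see below), then the turn, a rotation vector about the tool's x, y, z scaled (see below), then the gripper's target within -1 to 1 (fully open at 1, half-way at 0, shut at -1). In form: [[[x, y, z], [wx, wy, wz], fingers], ...]. A call has 1 to 12 rows; each row shifts and turns the commanded pose from where the row before left it, along the tool's axes as they then stand; what a row does not reach is not made up. The controller multiplies each number of a shift by 200 mm and each number of a turn by 6 degrees. A row lasts 1/12 s, in which the tool goes at most 41.7 mm and 7.16 degrees, less where a joint would pass 70% of its speed; a pose out of reach is approached as far as the arm can. A call with a number of a shift or a turn outside -1 to 1 is refused whole. A call with a gripper value outside its range is refused whole. The fingers move at their own pace and stop on an object; the grip force is fixed at half the most. Time passes only in rows, so rows that do not move let the fingers close. It gives the time, the measured TCP pose, the force, the opening and the grip force at its end, in the units of the state.
- r.observe(): the state, without advancing time (a new reading comes with each control period).
- r.camera(name): name is "scene" or "top" or "wrist"; returns the picture (420x560x3 uint8, red, green, blue); there is no depth.
- r.camera_params(name): a dict with "fov_y" (degrees; the focal length in pixels is half the picture's height over the tangent of half this angle, whatever the lens; pixels are square), "cx", "cy" (the principal point, pixels), "D" ([k1, k2, p1, p2, k3] as OpenCV has them; the pictures are not rectified), "eye" and "orientation" of the camera in the world. Camera axes: x right, y up, looking along -z (the intrinsics and any distortion apply to the point x, -y, -z); pixel columns grow to the right and rows downward; lengths in mm; the calibration is good to about 2 mm. A picture is of the moment at which its call begins: read the wrist's pose just before it. camera_params takes no time and is no camera call; for the wrist camera it gives the pose at the moment of the call.
- r.close_job(): hands the job in; it is judged then, once.
The state is a dict: "time": time; "joint_pos": joint angles; "joint_velocities": joint speeds; "joint_efforts": joint torques, N m; "eef_pos": TCP position; "ee_rot": TCP orientation; "force": force on the tool from outside, world axes, zero at the start; "ft_torque": the same for the moment, N m; "finger_gap": opening from 0.0 (shut) to 1.0 (fully open); "grip_force": force on a finger pad.
Only numpy, scipy, OpenCV 4.12 (cv2) and the standard library are available. Lean on these libraries where they do the work, as an engineer would, in place of code of your own. Each camera call takes 0.05 s, during which the arm holds its last target. There are 200 camera calls.

TASK

Two small three-legged stands on the bench each have one leg still folded in. On the stand whose clamp jaw holds a ceramic tile upright, take the folded leg by its upright stud and swing it all the way out until it snaps into its end detent, then let go. Leave the leg of the other stand, the one with the flat reel on top, as it is.

Things in the scene. Friction and masses are not known exactly. Their poses are not given: they have to be found in the camera images.
- clamp_leg (a joint): Swing leg of the tile stand: a flat steel bar 14 mm wide, top 18 mm above the bench, foot 92 mm from its upright pivot. Rad: 0 folded (starts 0 to 0.3), growing clockwise seen from above, 1.6 fully out at its stop. A sprung plunger resists (1 to 3 N at the stud) from 0.5 to 1.15; beyond about 1.35 it drives the leg on to the stop and holds it; let go earlier and it springs back or stays short.
- clamp_stud (a point): Grip point on the upright round steel stud of the clamp stand's swing leg, 40 mm above the bench, 76 mm from the pivot. The stud is 14 mm across and stands from the leg's top, 18 mm above the bench, to 51 mm. Its z axis points up, its x axis along the leg away from the pivot.
- clamp_pivot (a point): Pivot pin of that leg, 14 mm above the bench, 36 mm from the axis of the stand's round grey hub (62 mm across, 24 mm high; it does not shift; jaw and tile reach 98 mm up within 34 mm of the axis; two fixed legs 121 mm long). z axis up; x axis points away from the hub, the way the leg points when fully out.
- reel_stud (a point): The same stud on the swing leg of the other stand, which is alike but carries a flat round reel, 43 mm across, on top; its leg is to be left as it is.

How it is judged (in metres and radians):
At the end, for the whole second after the job is handed in: The tile stand's leg rests fully out in its detent (joint above 1.45 of 1.6 rad) and still; the reel stand's stud is within 12 mm of where it started (value of joint clamp_leg above 1.45 rad and velocity of joint clamp_leg between -0.05 and 0.05 rad/s and distance of reel_stud from where it was at the start of the episode below 0.012 m); the robot touches nothing.
It fails at once if the other stand's leg is swung more than 25 mm at its stud (distance of reel_stud from where it was at the start of the episode above 0.025 m).
It also fails if it takes over 32 s, if anything falls off the work surface, if the arm or the gripper's body presses on something with over 40 N, if the wrist force passes 120 N, or if a joint passes its speed limit or range.

## Working session

There is one attempt and no reset: what is moved stays moved. The work goes in short steps, Python scripts to look and compute and a tool call to move; the robot and the scene stay as the last step left them, time stands still between calls to the robot, and variables do not carry over. Pictures are saved under pics/ and viewed, at most 10 in all, crops included, and the job is handed in when it is done.

Besides the shell and the picture viewer there is one more tool, called after "Call:" as name(argument=value, ...), one argument or row to a line, values as JSON. drive_tool: Moves the arm, as the interface text tells. Shifts and turns lie within -1 to 1; 1 stands for 200 mm of shift or 6 degrees of turn. Its arguments: {"type":"object","properties":{"steps":{"type":"array","items":{"type":"array"}}},"required":["steps"]}

```bash
mkdir -p pics; cat > h.py <<'E'
import numpy as np, cv2
from scipy.spatial.transform import Rotation as R
from workcell import r
def snap(n,f):
    p=r.camera_params(n); im=r.camera(n); cv2.imwrite('pics/'+f,im[:,:,::-1]); return p,im
def ray(p,uv,z):
    f=210/np.tan(np.radians(p['fov_y']/2)); K=np.array([[f,0,p['cx']],[0,f,p['cy']],[0,0,1]])
    q=cv2.undistortPoints(np.array([[uv]],float),K,np.array(p['D'],float))[0,0]
    o=np.array(p['orientation'],float); M=o if o.shape==(3,3) else R.from_euler('xyz',o,degrees=True).as_matrix()
    d=M@np.array([q[0],-q[1],-1]); e=np.array(p['eye'],float)
    return e+d*(z-e[2])/d[2]
E
python3 - <<'E'
from h import *
print(r.observe())
for n in ('top','wrist'):
    p,im=snap(n,n+'0.png'); print(n,p)
E
```

```text
{'time': 0.0, 'joint_pos': array([ 7.22709623e+01,  2.75519083e+01,  9.14937319e+01,  9.57091310e-04,
        6.10248678e+01, -2.67301381e+00]), 'joint_velocities': array([-0.10136986, -0.04091174,  0.04675463,  0.03205967,  0.01041515,
        0.09802992]), 'joint_efforts': array([ 3.05938920e-03, -9.50632739e+01, -4.30185986e+01,  3.91627987e-05,
        1.22878002e-02,  8.63517062e-05]), 'eef_pos': array([168.73638867, 627.31654632, 247.649236  ]), 'ee_rot': array([-1.79929608e+02, -4.12402002e-03,  1.64943509e+02]), 'force': array([-0.48016611, -0.30042088,  1.19830663]), 'ft_torque': array([-0.01624618, -0.00759733, -0.05162298]), 'grip_force': 0.0, 'finger_gap': 1.0014836772615994}
top {'fov_y': 55.95953514914673, 'cx': 281.3784216879785, 'cy': 208.7488946546921, 'D': array([-0.02142299,  0.        ,  0.        ,  0.        ,  0.        ]), 'eye': array([452.8498146 , -76.3043203 , 908.16063198]), 'orientation': array([  5.36051892,   1.76685656, -89.48109462])}
wrist {'fov_y': 59.67216518726744, 'cx': 283.18848800926077, 'cy': 212.2981601054576, 'D': array([-0.00055763,  0.        ,  0.        ,  0.        ,  0.        ]), 'eye': array([ 96.81652514, 647.06993713, 373.06323692]), 'orientation': array([-1.70018677e+01,  5.56256388e-02,  7.49348365e+01])}
```

View pics/top0.png

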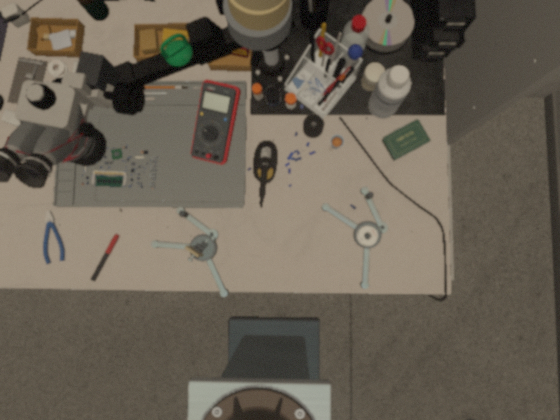

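View pics/wrist0.png

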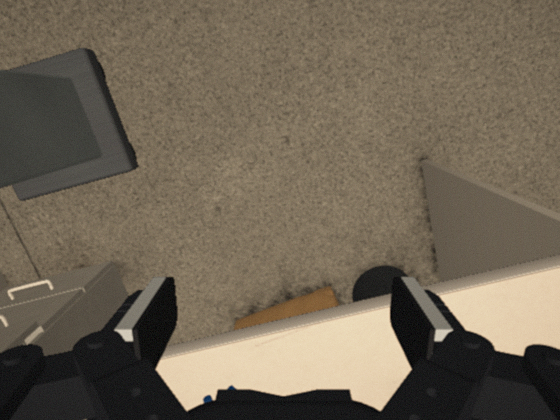

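The top view shows the tile stand's hub at (203,247), with the tile, and the reel stand's hub at (367,235). The wrist camera does not see either stand. I'll enlarge the top view.

```bash
python3 - <<'E'
from h import *
im=cv2.imread('pics/top0.png')
cv2.imwrite('pics/crop.png',cv2.resize(im[195:305,145:245],None,fx=5.4,fy=5.4,interpolation=cv2.INTER_CUBIC))
p=r.camera_params('top')
for n,uv,z in [('hubL',(203,247),24),('hubR',(367,235),40),('legs',(224,294),18),('l2',(156,244),18),('fold',(183,212),45),('foldend',(215,236),18),('reelstud',(369,195),51),('Rpiv',(381,228),14)]: print(n,ray(p,uv,z).round())
E
```

```text
hubL [448. 127.  24.]
hubR [ 478. -236.   40.]
legs [344.  78.  18.]
l2 [454. 236.  18.]
fold [525. 169.  45.]
foldend [473. 102.  18.]
reelstud [ 564. -239.   51.]
Rpiv [ 494. -272.   14.]
```

View pics/crop.png

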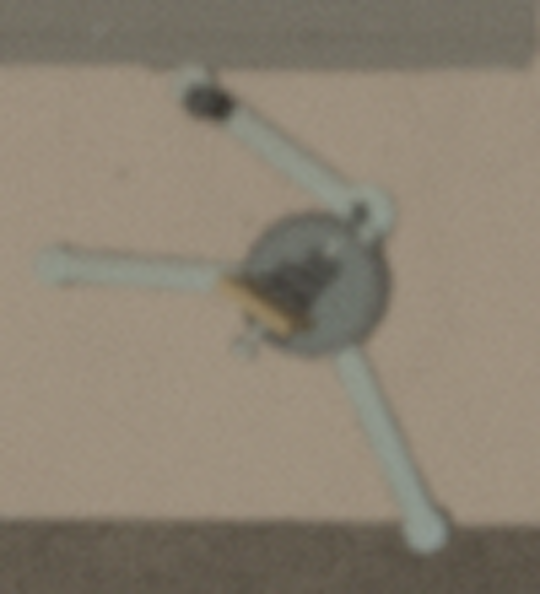

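Enlarged: pivot at crop (368,215), hub (317,283), dark stud around (208,101) and foot (192,82). The leg swings clockwise, from up-left to up-right.

```bash
python3 - <<'E'
from h import *
p=r.camera_params('top')
g=lambda x,y,z: ray(p,(145+(x+.5)/5.4-.5,195+(y+.5)/5.4-.5),z)
piv=g(368,215,18);hub=g(317,283,24);st=g(208,101,36);ft=g(192,82,18)
print(piv,hub,st,ft)
a=lambda v:np.degrees(np.arctan2(v[1],v[0]))
print(np.linalg.norm((piv-hub)[:2]),np.linalg.norm((st-piv)[:2]),np.linalg.norm((ft-piv)[:2]),a(piv-hub),a(st-piv),a(ft-piv))
T=R.from_euler('xyz',r.observe()['ee_rot'],degrees=True)
print('shift tool',T.inv().apply(st-r.observe()['eef_pos'])/200)
E
```

```text
[476.88918609 106.77739601  18.        ] [448.33871226 126.18413852  24.        ] [522.91736755 170.96682929  36.        ] [532.37817388 183.17204669  18.        ]
34.521749825444054 78.98656109263837 94.42018014438737 -34.20529936672958 54.35690781784809 54.00735152961844
shift tool [-2.30309762 -1.74216074  1.06048698]
```

Call:
drive_tool(
  steps=[
    [[-0.08,-0.06,0],[0,0,0],1],
    [[-0.14,-0.106,0],[0,0,0],1],
    [[-0.14,-0.106,0],[0,0,0],1],
    [[-0.14,-0.106,0],[0,0,0],1],
    [[-0.14,-0.106,0],[0,0,0],1],
    [[-0.14,-0.106,0],[0,0,0],1],
    [[-0.14,-0.106,0],[0,0,0],1],
    [[-0.14,-0.106,0],[0,0,0],1],
    [[-0.14,-0.106,0],[0,0,0],1],
    [[-0.14,-0.106,0],[0,0,0],1],
    [[-0.14,-0.106,0],[0,0,0],1],
    [[-0.14,-0.106,0],[0,0,0],1],
  ],
)

```text
time: 1.1
eef_pos: [418.7, 305.2, 248.2]
ee_rot: [-180.0, -0.0, 164.9]
force: [0.5, 0.3, 0.1]
finger_gap: 0.997
grip_force: 0.0
```

Call:
drive_tool(
  steps=[
    [[-0.14,-0.106,0],[0,0,0],1],
    [[-0.14,-0.106,0],[0,0,0],1],
    [[-0.14,-0.106,0],[0,0,0],1],
    [[-0.14,-0.106,0],[0,0,0],1],
    [[-0.1,-0.08,0],[0,0,0],1],
    [[0,0,0.1],[0,0,-0.9],1],
    [[0,0,0.1],[0,0,-0.9],1],
    [[0,0,0],[0,0,-1],1],
    [[0,0,0],[0,0,-1],1],
    [[0,0,0],[0,0,-1],1],
    [[0,0,0],[0,0,-1],1],
    [[0,0,0],[0,0,-1],1],
  ],
)

```text
time: 2.1
eef_pos: [519.1, 175.0, 208.0]
ee_rot: [180.0, -0.0, -154.0]
force: [-0.2, -0.1, 0.3]
finger_gap: 1.001
grip_force: 0.0
```

Call:
drive_tool(
  steps=[
    [[0,0,0],[0,0,-1],1],
    [[0,0,0],[0,0,-1],1],
    [[0,0,0],[0,0,-1],1],
    [[0,0,0],[0,0,-1],1],
    [[0,0,0],[0,0,-0.7],1],
    [[0,0,0],[0,0,0],1],
    [[0,0,0],[0,0,0],1],
  ],
)

```text
time: 2.68
eef_pos: [519.2, 175.1, 208.1]
ee_rot: [180.0, -0.0, -126.2]
force: [0.2, 1.1, 0.2]
finger_gap: 0.996
grip_force: 0.0
```

```bash
python3 - <<'E'
from h import *
o=r.observe();print(o['time'],o['eef_pos'],o['ee_rot'],o['joint_pos'],o['force'])
p,im=snap('wrist','w1.png');np.save('w1.npy',p,allow_pickle=True)
T=R.from_euler('xyz',o['ee_rot'],degrees=True)
print('shift',T.inv().apply(np.array([522,170,44])-o['eef_pos'])/200)
E
```

```text
2.6833 [519.15859186 175.05086682 208.13100386] [ 1.79986729e+02 -1.88342704e-02 -1.26202295e+02] [ 1.54636694e+01  2.20828866e+01  1.07383435e+02 -1.64755319e-03
  5.05566829e+01 -1.28332986e+02] [0.16862554 1.06004382 0.15000184]
shift [ 0.01171766 -0.02657043  0.82065278]
```

View pics/w1.png

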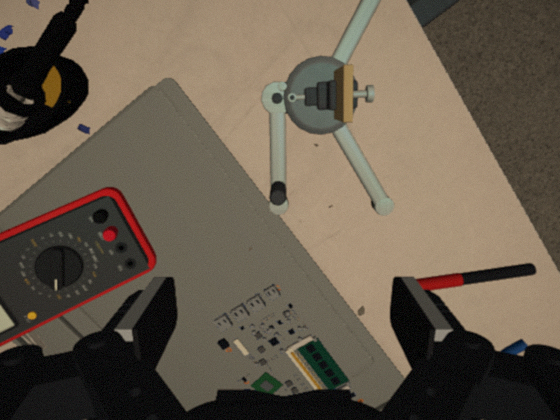

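The wrist view shows the pivot pin at (275,97), stud around (279,183–203), foot (279,208) and hub (320,95). Nothing stands near the stud's arc.

```bash
python3 - <<'E'
from h import *
im=cv2.imread('pics/w1.png')
cv2.imwrite('pics/c2.png',cv2.resize(im[70:230,230:350],None,fx=3.75*1,fy=3.75,interpolation=cv2.INTER_CUBIC))
E
```

```text
(no output)
```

View pics/c2.png

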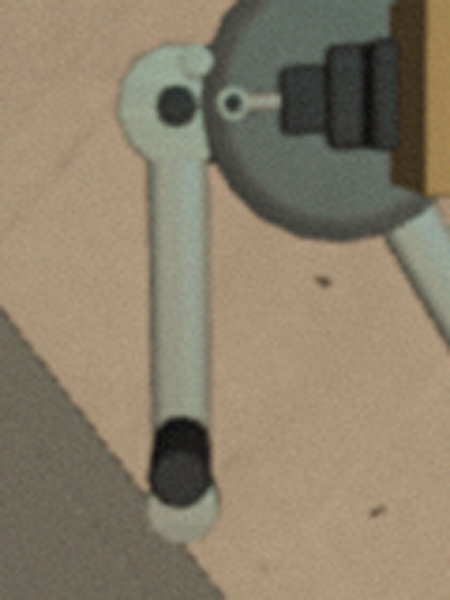

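Crop: pivot pin (177,105), stud top disc (181,477), stud base around (181,445), foot (183,508).

```bash
python3 - <<'E'
from h import *
p=np.load('w1.npy',allow_pickle=True).item()
g=lambda x,y,z: ray(p,(230+(x+.5)/3.75-.5,70+(y+.5)/3.75-.5),z)
piv=g(177,105,18);top=g(181,477,51);b=g(181,445,18);f=g(183,508,18)
a=lambda v:np.degrees(np.arctan2(v[1],v[0]))
for v in(top,b,f):print(v,np.linalg.norm((v-piv)[:2]),a(v-piv))
print(piv)
o=r.observe();T=R.from_euler('xyz',o['ee_rot'],degrees=True)
s=(top+b)/2; s[2]=44
print('shift',T.inv().apply(s-o['eef_pos'])/200)
E
```

```text
[521.9669943  171.98764968  51.        ] 75.64210188226444 54.53581281325588
[522.79546866 172.38724544  18.        ] 76.44952293343479 54.20385207908761
[531.57780004 185.0800175   18.        ] 91.88197544561065 54.39134158798373
[478.07990229 110.37879697  18.        ]
shift [ 0.001999   -0.02144894  0.82078934]
```

Call:
drive_tool(
  steps=[
    [[0.002,-0.021,0.1],[0,0,-0.1],1],
    [[0,0,0.15],[0,0,0],1],
    [[0,0,0.15],[0,0,0],1],
    [[0,0,0.15],[0,0,0],1],
    [[0,0,0.12],[0,0,0],1],
    [[0,0,0.08],[0,0,0],1],
    [[0,0,0.06],[0,0,0],1],
    [[0,0,0],[0,0,0],-1],
    [[0,0,0],[0,0,0],-1],
    [[0,0,0],[0,0,0],-1],
    [[0,0,0],[0,0,0],-1],
    [[0,0,0],[0,0,0],-1],
  ],
)

```text
time: 3.73
eef_pos: [523.2, 172.5, 47.4]
ee_rot: [-179.9, 0.1, -125.5]
force: [0.9, -0.3, -1.5]
finger_gap: 0.295
grip_force: 0.0
```

Call:
drive_tool(
  steps=[
    [[0,0,0],[0,0,0],-1],
    [[0,0,0],[0,0,0],-1],
    [[0,0,0],[0,0,0],-1],
    [[0,0,0],[0,0,0],-1],
  ],
)

```text
time: 4.07
eef_pos: [523.1, 172.5, 47.1]
ee_rot: [-179.9, 0.1, -125.5]
force: [-0.7, 0.0, 8.5]
finger_gap: 0.133
grip_force: 58.5
```

Call:
drive_tool(
  steps=[
    [[0.001,-0.028,0],[0,0,0.7],-1],
    [[0.001,-0.028,0],[0,0,0.7],-1],
    [[0.001,-0.028,0],[0,0,0.7],-1],
    [[0.001,-0.028,0],[0,0,0.7],-1],
    [[0.001,-0.028,0],[0,0,0.7],-1],
    [[0,0,0],[0,0,0],-1],
  ],
)

```text
time: 4.57
eef_pos: [542.8, 151.7, 47.1]
ee_rot: [-180.0, 0.1, -146.8]
force: [-1.0, -0.3, 9.6]
finger_gap: 0.131
grip_force: 58.7
```

```bash
cat > c.py <<'E'
from h import *
o=r.observe();v=o['eef_pos'][:2]-[478.1,110.4]
print(np.hypot(*v),np.degrees(np.arctan2(v[1],v[0])),o['ee_rot'],o['force'],o['grip_force'],o['finger_gap'],o['eef_pos'],o['joint_pos'],o['time'])
T=R.from_euler('xyz',o['ee_rot'],degrees=True);print(T.inv().apply(o['force']))
E
python3 c.py
```

```text
76.73940972865933 32.58625260052222 [-1.79967193e+02  6.60243285e-02 -1.46780875e+02] [-1.02008913 -0.30230084  9.6472273 ] 58.7293057423085 0.13081470830206715 [542.75921801 151.72943905  47.10375447] [ 1.25411266e+01  3.65616161e+01  1.11643598e+02 -1.40355530e-02
  3.17214310e+01 -1.10666045e+02] 4.5667
[ 1.00788336  0.30042419 -9.64856873]
```

Tracking is good. Continue: 21° done, about 63° more.

Call:
drive_tool(
  steps=[
    [[0.001,-0.028,0],[0,0,0.7],-1],
    [[0.001,-0.028,0],[0,0,0.7],-1],
    [[0.001,-0.028,0],[0,0,0.7],-1],
    [[0.001,-0.028,0],[0,0,0.7],-1],
    [[0.001,-0.028,0],[0,0,0.7],-1],
    [[0.001,-0.028,0],[0,0,0.7],-1],
    [[0.001,-0.028,0],[0,0,0.7],-1],
    [[0.001,-0.028,0],[0,0,0.7],-1],
    [[0,0,0],[0,0,0],-1],
  ],
)

```text
time: 5.32
eef_pos: [555.1, 109.4, 47.1]
ee_rot: [180.0, 0.1, 179.6]
force: [-0.6, 0.6, 8.0]
finger_gap: 0.137
grip_force: 58.6
```

```bash
python3 c.py
```

```text
76.99341217850508 -0.7682285715934218 [1.79993211e+02 6.37926294e-02 1.79623548e+02] [-0.58671176  0.61882107  8.02860725] 58.58170689549297 0.13692620011816156 [555.08649144 109.36769418  47.08542286] [ 8.07776181e+00  3.66744866e+01  1.11341653e+02 -5.03812652e-03
  3.19197633e+01 -8.15415150e+01] 5.3167
[ 0.58182558  0.6159042  -8.02918711]
```

Call:
drive_tool(
  steps=[
    [[0.001,-0.028,0],[0,0,0.7],-1],
    [[0.001,-0.028,0],[0,0,0.7],-1],
    [[0.001,-0.028,0],[0,0,0.7],-1],
    [[0.001,-0.028,0],[0,0,0.7],-1],
    [[0.001,-0.028,0],[0,0,0.7],-1],
    [[0.001,-0.028,0],[0,0,0.7],-1],
    [[0.001,-0.028,0],[0,0,0.7],-1],
    [[0,0,0],[0,0,0],-1],
  ],
)

```text
time: 5.98
eef_pos: [544.8, 71.7, 47.1]
ee_rot: [180.0, 0.0, 150.2]
force: [-2.0, -2.0, 8.5]
finger_gap: 0.136
grip_force: 58.6
```

```bash
python3 c.py
```

```text
77.08956267410473 -30.114819933747924 [1.79982903e+02 4.25718532e-02 1.50224698e+02] [-2.03226928 -1.99723547  8.47043458] 58.63430487457663 0.1363664990811351 [544.78414244  71.72150701  47.0603042 ] [ 4.34517843e+00  3.58868969e+01  1.13507351e+02 -1.91285421e-02
  3.05609191e+01 -5.58630588e+01] 5.9833
[ 0.76584755 -2.74025638 -8.47182403]
```

Call:
drive_tool(
  steps=[
    [[0,-0.014,0],[0,0,0.35],-1],
    [[0,0,0],[0,0,0],-1],
    [[0,0,0],[0,0,0],0],
    [[0,0,0],[0,0,0],0],
    [[0,0,0],[0,0,0],0],
    [[0,0,0],[0,0,0],0],
    [[0,0,0],[0,0,0],0],
    [[0,0,-0.05],[0,0,0],0],
    [[0,0,-0.1],[0,0,0],0],
    [[0,0,-0.15],[0,0,0],0],
    [[0,0,-0.15],[0,0,0],0],
    [[0,0,-0.15],[0,0,0],0],
  ],
)

```text
time: 6.98
eef_pos: [543.0, 70.0, 168.1]
ee_rot: [-180.0, -0.0, 148.4]
force: [0.9, -0.7, 0.1]
finger_gap: 0.5
grip_force: 0.0
```

Call:
drive_tool(
  steps=[
    [[0,0,-0.15],[0,0,0],0],
    [[0,0,-0.05],[0,0,0],0],
    [[0,0,0],[0,0,0],0],
    [[0,0,0],[0,0,0],0],
  ],
)

```text
time: 7.32
eef_pos: [543.5, 70.0, 206.9]
ee_rot: [180.0, 0.1, 148.4]
force: [-0.1, 0.5, -1.1]
finger_gap: 0.5
grip_force: 0.0
```

```bash
python3 c.py; python3 - <<'E'
from h import *
p,_=snap('wrist','w2.png');np.save('w2.npy',p,allow_pickle=True)
E
```

```text
76.83481517489899 -31.68312444241074 [1.79956084e+02 6.17334130e-02 1.48448463e+02] [-0.12107633  0.47607549 -1.13077735] 0.0 0.4995634128298856 [543.48380318  70.04473882 206.92008524] [ 4.17437570e+00  2.21314727e+01  1.07516371e+02 -5.12858113e-04
  5.02763970e+01 -5.42737837e+01] 7.3167
[0.35350953 0.3414756  1.13065919]
```

View pics/w2.png

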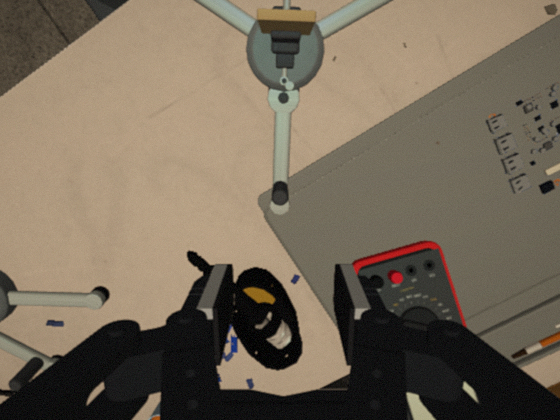

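The leg is now straight out. The hub (285,48), pivot (283,97) and foot (279,208) lie in line, and the gripper is clear of everything. I'll check the angle, then hand in.

```bash
python3 - <<'E'
from h import *
p=np.load('w2.npy',allow_pickle=True).item()
v=ray(p,(279,208),18)-ray(p,(283,97.5),18); d=np.degrees(np.arctan2(v[1],v[0]));w=ray(p,(283,97.5),18)-ray(p,(285,48),24)
print(d,'swept',54.4-d,'short of hub line',d-np.degrees(np.arctan2(w[1],w[0])))
print(r.close_job())
E
```

```text
-33.74325424198972 swept 88.14325424198972 short of hub line 0.2511829377295598
the job is handed in; nothing more can be done
None
```

The tile stand's leg swung out about 88° and stayed in line with its hub (about 1.6 rad) after I let go; the reel stand was not touched, and I handed the job in at about 7.4 s with the gripper clear.

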